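# Fit the swivel plate and gauge its brake gap

## Task

Gently set, not drop, the loose round swivel plate onto the hub of the chair's swivel base so that it sits seated and level, and let go of it. Then take the orange-handled feeler by its handle, slide its blade straight in between the plate and the brass brake pad until it drags snugly and the red line on the blade is level with the plate's outer edge, and finish holding it there: do not let go. Do not lift or unseat the plate, and leave the other things on the bench alone.

Things in the scene. Friction and masses are not known exactly. Their poses are not given: they have to be found in the camera images.
- base: Swivel base, fixed to the bench: grey round foot plate, 190 mm across, 12 mm thick, with an open steel hub ring in the middle (outer diameter 104, inner 90 mm, rim 40 mm above the bench). Origin: centre of its underside, z up. Its -x axis points from the hub to the brake pad; the feeler goes in from there, along +x. The pad's holder is 30 mm long, 40 wide, its top 24 mm above the bench.
- hub_top (a point): Centre of the hub's open mouth, level with the rim (40 mm above the bench). Axes as the base's.
- pad_top (a point): Centre of the flat top of the brass brake pad, 76 mm from the hub axis, 37 mm above the bench unpressed; moves with the pad. The flat is 16 mm long (68 to 84 mm from the hub axis), 30 mm wide; outside it a lead-in ramp drops 4 mm over 8 mm. With the swivel plate seated the gap between pad and plate is 3 mm.
- pad (a joint): Travel of the sprung brake pad: 0 up at rest, grows as it is pressed down, to 0.006 m. About 1.2 N starts it, 0.25 N more for each mm. With the feeler blade fully over it and under the seated plate it reads about 0.002.
- plate: Loose round swivel plate, about 0.8 kg. Upward from its origin (centre of the underside, z up): tapered spigot 14 mm deep (diameter 72 to 86 mm; drops into the hub), aluminium disc 180 mm across and 8 mm thick (lower outer edge chamfered), dark round boss of diameter 30 mm, from 22 to 58 mm, to grip. Seated, the disc lies on the hub's rim, the origin 26 mm above the bench.
- plate_boss (a point): The middle of the plate's round boss, on the axis, half-way up: 40 mm above the plate's origin, 18 mm below the boss's top. Seated, it is 66 mm above the bench, over the hub's centre.
- feeler: Feeler, 0.1 kg, flat on the bench: orange handle 44 mm long (x), 16 wide (y, grip it so), 40 high; origin under its centre. A springy steel blade, 24 wide, 5 thick, points along +x, its mid-plane 4 mm above the underside; the last 10 mm taper to 2 mm thick. Red line 77 mm, tip 105 mm ahead of the handle's centre. The blade flexes up and down at its root (x = 22 mm), 0.25 N per mm at the tip.
- feeler_grip (a point): Centre of the feeler's handle, 20 mm above its underside. Axes as the feeler's.
- feeler_line (a point): Red line across the blade, at the blade's mid-thickness, 28 mm behind the tip. Axes as the blade's.
- feeler_tip (a point): Tip of the blade, at mid-thickness.
- glue_bottle: Bystander: white glue bottle with a green nozzle, 64 mm across, 172 mm tall, standing. Origin under its centre.
- oak_block: Bystander: oak offcut 45 x 110 x 40 mm. Origin under its centre.
- tack_tin: Bystander: open red tin of tacks, 71 mm across, 29 mm tall. Origin under its centre.
There are look-alikes about, which are no part of the job. What is shaped like the plate but blue is not meant.

How it is judged:
By the outcome, as a careful person would: the job done as asked, in the order asked, and still so for the second after the job is handed in, while the arm keeps its last pose, push and grip.
It also fails if it takes over 58 s, if anything falls off the work surface, if the arm or the gripper's body presses on something with over 40 N, if the wrist force passes 120 N, or if a joint passes its speed limit or range.

## Robot

A 7-joint arm with a two-finger parallel gripper is mounted at the origin on a cart in front of the work surface, level with it; the furniture and walls round the work are solid. World frame = base frame: x ahead of the robot, y to its left, z up, the work surface at z = 0. Lengths are in mm, angles in rad, forces in N, time in s.
With the tool pointing down it reaches from about 400 to 875 mm from the base axis. Payload 4.4 kg.
Tool frame: the origin (TCP) lies midway between the tips of the shut fingers; the grasp point (between the pads) lies 19 mm behind it (ctrl.pinch_z is the distance from the TCP to the grasp point, in mm); z points along the fingers, y is the line along which they close (so a half turn about z gives the same grasp; the last joint's range is limited). The gripper opens to 85 mm and grips with 20 to 120 N. Pads are 22 mm wide; open, the fingers measure 114 mm over their backs; the gripper's body (76 mm by 85 mm) begins 54 mm behind the grasp point. The pads swing forward as they close: fully open they stand 13 mm farther back than shut.
Start: joints at [-1.408, 0.628, 0.038, 1.517, -0.027, 0.996, -0.02], TCP at [147.399, 633.081, 199.413] pointing down, gripper open.
Joint ranges: [-3.06, 3.06], [-0.37, 2.12], [-1.25, 1.32], [0.18, 2.47], [-1.1, 4.24], [0.23, 1.98], [-2.94, 2.94]. Speed limits (rad/s): [2.57, 2.57, 3.14, 3.14, 3.14, 3.14, 3.14].

## Interface

Orientations are given as [roll, pitch, yaw] about the fixed x, y, z axes, in that order (R = Rz(yaw) Ry(pitch) Rx(roll)).
In Python, from cell import read_state, cams, order, ctrl gives the robot as it stands.
- The arm moves only by the tool move_arm, never from a script. Its argument "targets" is text: rows parted by semicolons, each of 7 numbers parted by spaces: the gripper's target within -1 to 1 (fully open at 1, half-way at 0, shut at -1), then the shift along the tool's x, y, z in cm, then the turn, a rotation vector about the tool's x, y, z in degrees. A call has 1 to 5 rows; each row shifts and turns the commanded pose from where the row before left it, along the tool's axes as they then stand; what a row does not reach is not made up. A row lasts 1/12 s, in which the tool goes at most 41.7 mm and 7.16 degrees, less where a joint would pass 70% of its speed; a pose out of reach is approached as far as the arm can. A call with a gripper value outside its range is refused whole. The fingers move at their own pace and stop on an object; the grip force is fixed at half the most. Time passes only in rows, so rows that do not move let the fingers close. It gives the time, the measured TCP pose, the force, the opening and the grip force at its end, in the units of the state.
- read_state(): the state, without advancing time (a new reading comes with each control period).
- cams.get_image(name): name is "side" or "top"; returns a dict with "color" (420x560x3 uint8, red, green, blue), "fovy" (degrees; the focal length in pixels is half the picture's height over the tangent of half this angle, whatever the lens; pixels are square), "cx", "cy" (the principal point, pixels), "k1" (the pictures are not rectified: a ray, as slopes to the right and down, at radius r is drawn at 1 + k1 r^2 times it, then the intrinsics apply), "rvec" (rotation vector, rad) and "tvec" (3), from world to camera coordinates, as OpenCV has them. Camera axes: x right, y down, z forward; pixel columns grow to the right and rows downward; lengths in mm; the calibration is good to about 2 mm. A picture is of the moment at which its call begins. There is no depth.
- order.finish_job(): hands the job in; it is judged then, once.
The state is a dict: "clock": time; "qpos": joint angles; "qd": joint speeds; "tau": joint torques, N m; "eef_pos": TCP position; "tool_rot": TCP orientation; "force": force on the tool from outside, world axes, zero at the start; "torque": the same for the moment, N m; "width": finger opening in mm; "gripper_force": force on a finger pad.
Only numpy, scipy, OpenCV 4.12 (cv2) and the standard library are available. Lean on these libraries where they do the work, as an engineer would, in place of code of your own. Each camera call takes 0.05 s, during which the arm holds its last target. There are 200 camera calls.

## Working session

There is one attempt and no reset: what is moved stays moved. The work goes in short steps, Python scripts to look and compute and a tool call to move; the robot and the scene stay as the last step left them, time stands still between calls to the robot, and variables do not carry over. Pictures are saved under pics/ and viewed, at most 10 in all, crops included, and the job is handed in when it is done.

Besides the shell and the picture viewer there is one more tool, called as a command line: name --argument value ..., lists and objects as JSON in quotes. move_arm: Moves the arm, as the interface text tells. Its arguments: {"type":"object","properties":{"targets":{"type":"string"}},"required":["targets"]}

```bash
ls; mkdir -p pics; cat > h.py <<'E'
import numpy as np, cv2
from cell import read_state, cams, order, ctrl
def grab(n,f=None):
    d=cams.get_image(n)
    if f: cv2.imwrite('pics/'+f,d['color'][...,::-1])
    return d
def par(d):
    f=d['color'].shape[0]/2/np.tan(np.radians(d['fovy'])/2)
    K=np.array([[f,0,d['cx']],[0,f,d['cy']],[0,0,1.]])
    return K,np.array([d['k1'],0,0,0,0.]),np.array(d['rvec'],float),np.array(d['tvec'],float)
def ray(d,uv):
    K,D,r,t=par(d); R=cv2.Rodrigues(r)[0]
    p=cv2.undistortPoints(np.array(uv,float).reshape(-1,1,2),K,D)[:,0]
    v=np.c_[p,np.ones(len(p))]@R
    return -R.T@t.ravel(),v
def onz(d,uv,z):
    c,v=ray(d,uv); return c+v*((z-c[2])/v[:,2])[:,None]
def proj(d,P):
    K,D,r,t=par(d); return cv2.projectPoints(np.array(P,float).reshape(-1,1,3),r,t,K,D)[0][:,0]
E
python3 - <<'E'
from h import *
for n in('top','side'):
    d=grab(n,n+'1.png'); print(n,d['fovy'],d['k1'],ray(d,[[280,210]]))
s=read_state();print(s, ctrl.pinch_z)
E
```

```text
pics
top 55.1944198872476 -0.04221713622514043 (array([ 323.41853654,   49.0717974 , 1180.61202251]), array([[ 0.18461048,  0.01964841, -0.98268995]]))
side 46.258304203422924 0.03188194312735191 (array([ -75.08931084, -788.27000787,  812.84800476]), array([[ 0.47721057,  0.66232263, -0.57768403]]))
{'clock': 0.1, 'qpos': array([-1.40782333,  0.62926552,  0.03841634,  1.51825681, -0.02702732,
        0.99630727, -0.02002137]), 'qd': array([-8.74323370e-04, -2.37246551e-04,  1.78238218e-05, -3.02042754e-03,
       -1.93497074e-05, -1.19760704e-04, -7.16243158e-04]), 'tau': array([ 3.12037911e-03, -5.64533794e+01,  1.23049289e+00, -1.93975693e+01,
        1.12968471e-02,  5.40008608e-03,  3.17050603e-05]), 'eef_pos': array([147.21497215, 632.47981229, 198.57644445]), 'tool_rot': array([-3.13987216e+00, -2.17377322e-05,  2.91280664e+00]), 'force': array([-0.61829028, -0.08507582, -0.25397492]), 'torque': array([ 0.02585268,  0.0651919 , -0.01301853]), 'gripper_force': 0.0, 'width': 85.60374824159481} 18.700000000000003
```

View pics/top1.png

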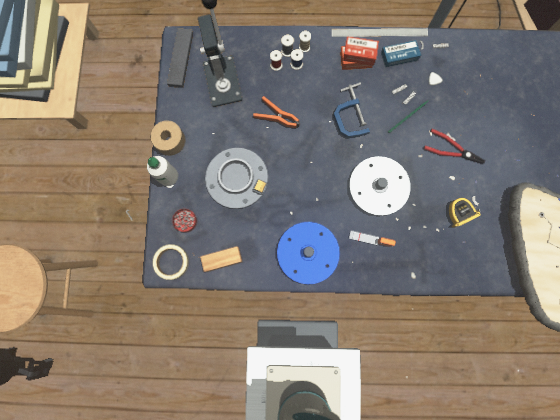

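View pics/side1.png

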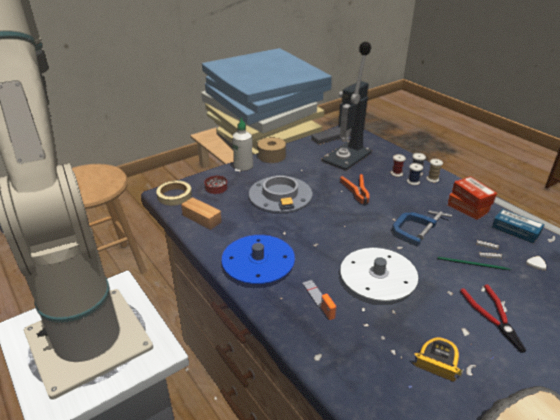

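The top view shows the silver plate at (380,185), the base at (236,178) with its pad at (260,186), and the feeler at (372,239), blade to the left. The side view shows the same things and nothing hides them.

```bash
python3 - <<'E'
from h import *
a=cv2.imread('pics/top1.png');b=cv2.imread('pics/side1.png')
c=lambda im,x,y,w,h,s:cv2.resize(im[y:y+h,x:x+w],None,fx=s,fy=s,interpolation=cv2.INTER_CUBIC)
o=np.zeros((600,800,3),np.uint8)
o[:300,:400]=c(a,200,140,80,60,5)
o[:300,400:]=c(a,340,205,80,60,5)
o[300:,:400]=c(b,240,165,80,60,5)
o[300:,400:]=c(b,290,265,80,60,5)
cv2.imwrite('pics/crop.png',o)
d=grab('top');s=grab('side')
hsv=lambda d:cv2.cvtColor(d['color'],cv2.COLOR_RGB2HSV)
def comp(m,near):
    n,l,st,c=cv2.connectedComponentsWithStats(m.astype(np.uint8))
    k=[i for i in range(1,n) if st[i,4]>8]
    i=min(k,key=lambda i:np.hypot(*(c[i]-near))); 
    return l==i,c[i],st[i]
def ell(m):
    cs=max(cv2.findContours(m.astype(np.uint8),0,1)[0],key=cv2.contourArea)
    return cs[:,0]
def circ(P):
    A=np.c_[2*P[:,:2],np.ones(len(P))];x=np.linalg.lstsq(A,(P[:,:2]**2).sum(1),rcond=None)[0]
    return x[:2],np.sqrt(x[2]+x[0]**2+x[1]**2)
for nm,q,pl,near_h,orr,pad in(('top',d,(380,185),(236,177),(388,242),(260,186)),('side',s,(380,274),(281,192),(329,306),(287,203))):
    H=hsv(q)
    m,c,st=comp((H[...,2]>150)&(H[...,1]<60),pl);print(nm,'plate',circ(onz(q,ell(m),22)),st)
    m,c,st=comp((H[...,0]<14)&(H[...,1]>170)&(H[...,2]>120),orr);print('handle',c,st,onz(q,[c],40),onz(q,[c],20))
    m,c,st=comp((H[...,0]>14)&(H[...,0]<30)&(H[...,1]>100),pad);print('pad',c,st,onz(q,[c],37))
    m,c,st=comp((H[...,2]>70)&(H[...,1]<60),near_h);print('foot',circ(onz(q,ell(m),12)),st)
E
```

```text
top plate (array([ 621.31021586, -221.62571938]), np.float64(89.09375823274647)) [ 350  156   61   60 2683]Traceback (most recent call last):
  File "<stdin>", line 26, in <module>
  File "<stdin>", line 15, in comp
ValueError: min() iterable argument is empty
```

View pics/crop.png

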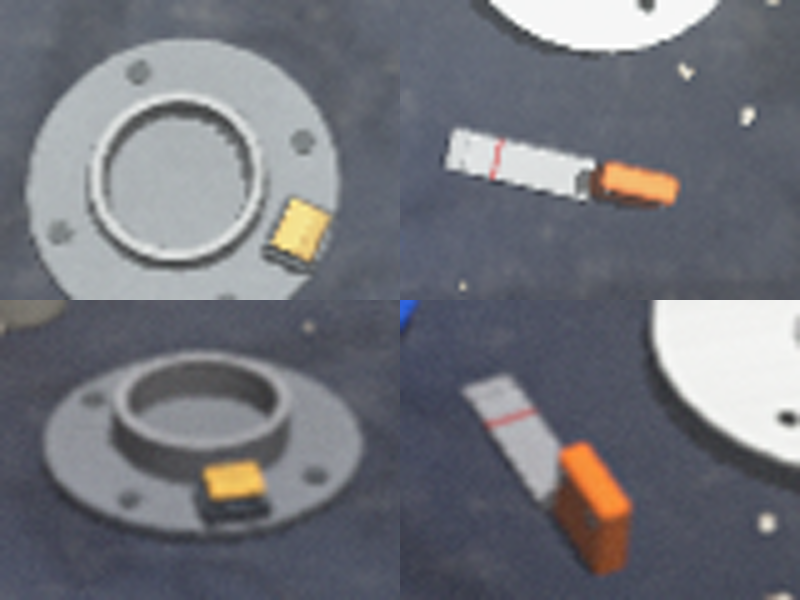

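The crop shows the hub ring at top px (235,176), the pad at (260,186), the feeler handle at (388,242) and the red line near (359.6,237).

```bash
cat >> h.py <<'E'
def comp(m,near,mn=8):
    n,l,st,c=cv2.connectedComponentsWithStats(m.astype(np.uint8))
    i=min([i for i in range(1,n) if st[i,4]>mn],key=lambda i:np.hypot(*(c[i]-near)))
    return l==i,c[i],st[i]
def cont(m): return max(cv2.findContours(m.astype(np.uint8),0,1)[0],key=cv2.contourArea)[:,0]
def circ(P):
    A=np.c_[2*P[:,:2],np.ones(len(P))];x=np.linalg.lstsq(A,(P[:,:2]**2).sum(1),rcond=None)[0]
    return x[:2],np.sqrt(x[2]+x[0]**2+x[1]**2)
def hsv(d): return cv2.cvtColor(d['color'],cv2.COLOR_RGB2HSV)
E
python3 - <<'E'
from h import *
d=grab('top');s=grab('side')
for nm,q,pl,nh,orr,pad,bl in(('top',d,(380,185),(220,177),(388,242),(260,186),(365,237)),('side',s,(380,274),(258,195),(329,306),(287,203),(315,292))):
    H=hsv(q);print(nm,H[orr[1],orr[0]],H[pad[1],pad[0]],H[nh[1],nh[0]])
    m,c,st=comp((H[...,2]>150)&(H[...,1]<60),pl,500);print('plate',circ(onz(q,cv2.convexHull(cont(m))[:,0],22)),st)
    m,c,st=comp((H[...,0]<18)&(H[...,1]>130)&(H[...,2]>120),orr);print('handle',c,st,onz(q,[c],40),onz(q,[c],20))
    m,c,st=comp((H[...,0]>14)&(H[...,0]<30)&(H[...,1]>100)&(H[...,2]>110),pad);r=cv2.minAreaRect(onz(q,cont(m),36)[:,:2].astype(np.float32));print('pad',c,st,onz(q,[c],36),r)
    m,c,st=comp((H[...,2]>85)&(H[...,1]<90),nh,300);print('foot',circ(onz(q,cv2.convexHull(cont(m))[:,0],12)),st)
    m,c,st=comp((H[...,2]>100)&(H[...,1]<60),bl);print('blade',c,st,onz(q,[c],5),cv2.minAreaRect(onz(q,cont(m),5.)[:,:2].astype(np.float32)))
print('rim top-view guess',onz(d,[[234.9,175.5]],40),'rim side',onz(s,[[240+202/5-.4,165+100/5-.4]],40), onz(d,[[359.6,236.8]],5))
E
```

```text
top [ 17 139 244] [ 25 104 243] [ 90   3 159]
plate (array([ 621.16871868, -221.52169943]), np.float64(90.14772045085654)) [ 350  156   61   60 2684]
handle [387.31168831 241.25974026] [380 238  16   8  77] [[ 452.11112118 -234.88555678   40.        ]] [[ 454.36767437 -239.8645917    20.        ]]
pad [259.57534247 185.84931507] [255 180  10  12  73] [[609.61956299 133.2537672   36.        ]] ((610.3821411132812, 132.87515258789062), (23.965662002563477, 28.061630249023438), 63.70072555541992)
foot (array([717.73088512, 148.14520233]), np.float64(1056.2232738324592)) [     0      0    560    420 148926]
blade [351.5 293. ] [344 293  16   1  16] [[ 305.17733819 -137.2076983     5.        ]] ((305.1756896972656, -137.2082977294922), (0.003333836793899536, 43.0125846862793), 0.9817017912864685)
side [ 11 194 219] [ 19 154 232] [108  16 155]
plate (array([ 619.92027277, -221.93143994]), np.float64(90.77608551870979)) [ 341  247   77   54 2947]
handle [329.46202532 304.49367089] [322 294  14  25 158] [[ 445.001038  -247.9901778   40.       ]] [[ 458.46009711 -234.00864904   20.        ]]
pad [286.24675325 200.67532468] [281 197  12   8  77] [[607.39269138 128.99551058  36.        ]] ((607.4943237304688, 129.2029571533203), (34.457916259765625, 31.287891387939453), 63.80743408203125)
foot (array([1098.73298587, 1199.29576238]), np.float64(1748.6201916396953)) [     0      0    560    420 145742]
blade [313.34883721 290.69767442] [302 279  21  26 258] [[ 466.49428743 -168.82293177    5.        ]] ((467.3836669921875, -170.88125610351562), (81.15430450439453, 28.30633544921875), 78.13200378417969)
rim top-view guess [[638.95764935 206.5877927   40.        ]] rim side [[638.64945795 202.53186478  40.        ]] [[ 467.91069655 -162.62208879    5.        ]]
```

```bash
cat >> h.py <<'E'
from scipy.spatial.transform import Rotation as Ro
def plan(goal,yaw,g,step=39,ang=6.8,rpy=None):
    s=read_state();p=s['eef_pos'].copy();R=Ro.from_euler('xyz',s['tool_rot'])
    G=Ro.from_euler('xyz',rpy or [np.pi,0,np.radians(yaw)])
    w=(R.inv()*G).as_rotvec(degrees=True);D=np.array(goal,float)-p
    n=max(1,int(np.ceil(max(np.linalg.norm(D)/step,np.linalg.norm(w)/ang))))
    w=np.round(w/n,1);rows=[]
    for i in range(n):
        v=np.round(R.inv().apply((goal-p)/(n-i))/10,2)
        rows.append(' '.join('%g'%x for x in [g,*v,*w]));p=p+R.apply(v*10);R=R*Ro.from_rotvec(w,degrees=True)
    for i in range(0,n,5):print('; '.join(rows[i:i+5]))
E
python3 -c "
from h import *
plan([620.5,-221.7,130],75,0.3)"
```

```text
0.3 -2.52 -2.79 0.27 -0 0 3.5; 0.3 -2.68 -2.63 0.27 -0 0 3.5; 0.3 -2.84 -2.46 0.27 -0 0 3.5; 0.3 -2.98 -2.28 0.27 -0 0 3.5; 0.3 -3.12 -2.1 0.27 -0 0 3.5
0.3 -3.24 -1.9 0.27 -0 0 3.5; 0.3 -3.35 -1.7 0.27 -0 0 3.5; 0.3 -3.45 -1.49 0.27 -0 0 3.5; 0.3 -3.53 -1.28 0.27 -0 0 3.5; 0.3 -3.6 -1.06 0.27 -0 0 3.5
0.3 -3.66 -0.84 0.27 -0 0 3.5; 0.3 -3.71 -0.62 0.27 -0 0 3.5; 0.3 -3.74 -0.39 0.27 -0 0 3.5; 0.3 -3.75 -0.16 0.26 -0 0 3.5; 0.3 -3.76 0.07 0.27 -0 0 3.5
0.3 -3.74 0.3 0.26 -0 0 3.5; 0.3 -3.72 0.53 0.27 -0 0 3.5; 0.3 -3.68 0.75 0.26 -0 0 3.5; 0.3 -3.63 0.98 0.27 -0 0 3.5; 0.3 -3.56 1.2 0.26 -0 0 3.5
0.3 -3.48 1.41 0.27 -0 0 3.5; 0.3 -3.39 1.62 0.26 -0 0 3.5; 0.3 -3.28 1.83 0.27 -0 0 3.5; 0.3 -3.17 2.02 0.26 -0 0 3.5; 0.3 -3.03 2.22 0.27 -0 0 3.5
0.3 -2.9 2.39 0.26 -0 0 3.5
```

move_arm --targets "1 -2.5 -2.8 0.2 0 0 3.5; 1 -2.7 -2.6 0.2 0 0 3.5; 1 -2.8 -2.5 0.2 0 0 3.5; 1 -3 -2.3 0.2 0 0 3.5; 1 -3.1 -2.1 0.2 0 0 3.5"

```text
clock: 0.72
eef_pos: [238.4, 466.8, 189.4]
tool_rot: [3.141, 0.0, 2.605]
force: [0.8, 0.6, -0.1]
width: 85.4
gripper_force: 0.0
```

move_arm --targets "1 -3.2 -1.9 0.2 0 0 3.5; 1 -3.4 -1.7 0.2 0 0 3.5; 1 -3.5 -1.5 0.2 0 0 3.5; 1 -3.5 -1.3 0.2 0 0 3.5; 1 -3.6 -1 0.2 0 0 3.5"

```text
clock: 1.13
eef_pos: [329.8, 302.7, 179.6]
tool_rot: [3.141, -0.0, 2.299]
force: [1.2, -0.3, 0.9]
width: 85.1
gripper_force: 0.0
```

move_arm --targets "1 -3.7 -0.8 0.2 0 0 3.5; 1 -3.7 -0.6 0.2 0 0 3.5; 1 -3.7 -0.4 0.2 0 0 3.5; 1 -3.8 -0.2 0.2 0 0 3.5; 1 -3.8 0.1 0.2 0 0 3.5"

```text
clock: 1.55
eef_pos: [421.6, 137.8, 169.6]
tool_rot: [3.141, -0.0, 1.994]
force: [0.9, 0.7, 0.6]
width: 85.3
gripper_force: 0.0
```

move_arm --targets "1 -3.7 0.3 0.2 0 0 3.5; 1 -3.7 0.5 0.2 0 0 3.5; 1 -3.7 0.8 0.2 0 0 3.5; 1 -3.6 1 0.2 0 0 3.5; 1 -3.6 1.2 0.2 0 0 3.5"

```text
clock: 1.97
eef_pos: [513.0, -26.1, 159.5]
tool_rot: [3.141, -0.0, 1.688]
force: [0.1, 0.9, 0.2]
width: 85.5
gripper_force: 0.0
```

move_arm --targets "1 -3.5 1.4 0.2 0 0 3.5; 1 -3.4 1.6 0.2 0 0 3.5; 1 -3.3 1.8 0.2 0 0 3.5; 1 -3.2 2 0.2 0 0 3.5; 1 0 0 0 0 0 0"

```text
clock: 2.38
eef_pos: [586.5, -166.5, 151.6]
tool_rot: [3.137, 0.007, 1.437]
force: [0.5, -1.3, 1.1]
width: 85.3
gripper_force: 0.0
```

```bash
python3 -c "
from h import *
s=read_state();print(s['clock'],s['eef_pos'],s['tool_rot'],s['qpos'],s['force'])
plan([620.5,-221.7,90],75,1)"
```

```text
2.3833 [ 586.51925556 -166.45420971  151.57642492] [3.13686536 0.00728743 1.43656935] [-0.03782314  0.65817958  0.43286215  1.699787   -0.33900173  0.85280854
  0.40482407] [ 0.5336217  -1.30011754  1.10056936]
1 -1.66 1.36 2.07 0.1 0.1 2.4; 1 -1.6 1.43 2.07 0.1 0.1 2.4; 1 -1.55 1.5 2.06 0.1 0.1 2.4
```

move_arm --targets "1 -1.7 1.4 2 0.1 0.1 2.4; 1 -1.6 1.4 2 0.1 0.1 2.4; 1 -1.5 1.5 2 0.1 0.1 2.4; 1 0 0 0 0 0 0"

```text
clock: 2.72
eef_pos: [617.4, -214.8, 87.1]
tool_rot: [-3.132, -0.002, 1.316]
force: [-0.5, -0.9, 0.1]
width: 85.2
gripper_force: 0.0
```

```bash
python3 -c "
from h import *
d=grab('side','s2.png');s=read_state();print(s['clock'],s['eef_pos'],s['tool_rot'],s['force'])
plan([620.5,-221.7,26],75,1,20)"
```

```text
2.7667 [ 617.15609801 -212.81779402   88.68155804] [-3.1322167  -0.00352687  1.31889877] [-0.34347478  0.5524327  -0.2819568 ]
1 -0.2 0.15 1.56 -0.1 -0 0.1; 1 -0.2 0.15 1.57 -0.1 -0 0.1; 1 -0.2 0.15 1.57 -0.1 -0 0.1; 1 -0.2 0.14 1.56 -0.1 -0 0.1
```

View pics/s2.png

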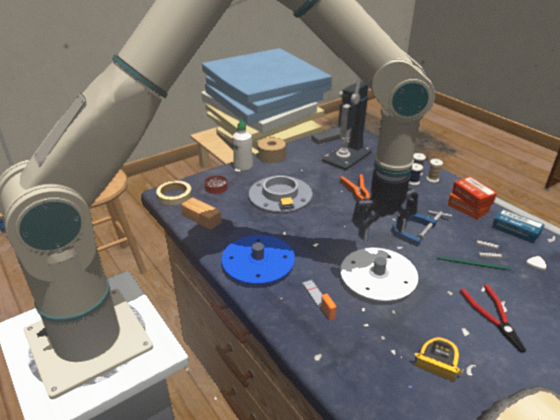

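The side view shows the open gripper above the boss, which is at (381,264).

move_arm --targets "1 -0.2 0.1 1.5 -0.1 0 0; 1 -0.2 0.1 1.5 -0.1 0 0; 1 -0.2 0.1 1.5 -0.1 0 0; 1 -0.2 0.2 1.5 -0.1 0 0; 1 0 0 0 0 0 0"

```text
clock: 3.18
eef_pos: [619.7, -218.4, 29.0]
tool_rot: [-3.139, -0.006, 1.322]
force: [-0.4, -0.1, -0.5]
width: 85.7
gripper_force: 0.0
```

```bash
python3 -c "
from h import *
s=read_state();print(s['clock'],s['eef_pos'],s['tool_rot'],s['force'])
plan([620.5,-221.7,26],75,1,20)"
```

```text
3.1833 [ 619.73654981 -218.40764348   28.97858878] [-3.13907348 -0.00582349  1.32192002] [-0.42681738 -0.08207129 -0.52463208]
1 -0.3 0.16 0.3 -0.1 -0.3 0.7
```

move_arm --targets "1 -0.3 0.1 0.2 -0.1 -0.3 0; 1 0 0 0 0 0 0; -1 0 0 0 0 0 0; -1 0 0 0 0 0 0; -1 0 0 0 0 0 0"

```text
clock: 3.6
eef_pos: [622.1, -223.0, 30.0]
tool_rot: [3.137, 0.0, 1.321]
force: [-0.5, -1.0, -0.5]
width: 51.5
gripper_force: 0.0
```

move_arm --targets "-1 0 0 0 0 0 0; -1 0 0 0 0 0 0; -1 0 0 0 0 0 0; -1 0 0 0 0 0 0; -1 0 0 0 0 0 0"

```text
clock: 4.02
eef_pos: [621.6, -223.0, 29.2]
tool_rot: [3.138, 0.0, 1.321]
force: [-0.2, -0.7, -0.3]
width: 0.2
gripper_force: 0.0
```

```bash
python3 -c "
from h import *
s=read_state();print(s['clock'],s['eef_pos'],s['tool_rot'],s['force'])"
```

```text
4.0167 [ 621.56846824 -222.97834501   29.17311398] [3.13847657e+00 2.90519254e-04 1.32096751e+00] [-0.17053619 -0.65689715 -0.33286892]
```

```bash
python3 -c "
from h import *
d=grab('side');t=grab('top')
c=lambda im,x,y,w,h,s:cv2.resize(im[y:y+h,x:x+w],None,fx=s,fy=s,interpolation=cv2.INTER_CUBIC)
cv2.imwrite('pics/c3.png',np.hstack([c(d['color'][...,::-1],330,190,100,120,4),c(t['color'][...,::-1],330,130,100,120,4)]))
print(proj(d,[[620.5,-221.7,40],[621.5,-223,29]]),proj(t,[[620.5,-221.7,40]]))"
```

```text
[[379.49951679 265.85596992]
 [379.64813037 269.49936884]] [[381.18559759 183.65259691]]
```

View pics/c3.png

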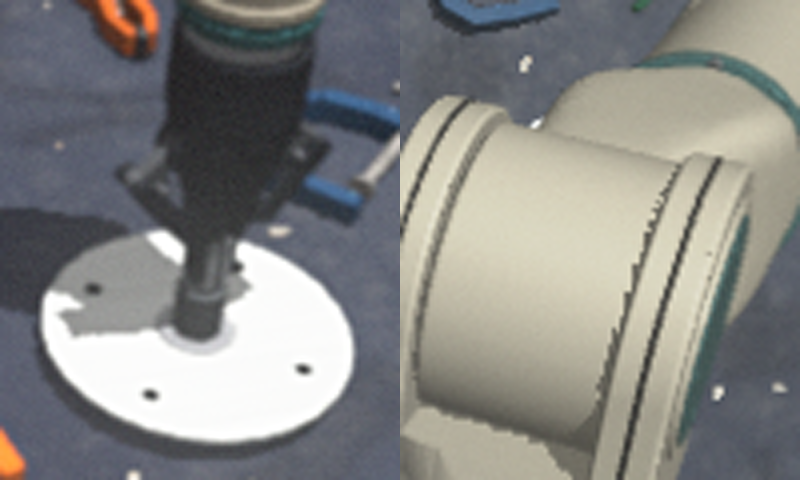

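The side crop shows the shut fingers ending at about px (382,262), at the boss's upper end. They are behind it or on top of it, and have nothing between them. I'll check whether the plate moved and whether the measured height agrees with the picture.

```bash
python3 -c "
from h import *
q=grab('side');H=hsv(q)
m,c,st=comp((H[...,2]>150)&(H[...,1]<60),(380,274),500);print(circ(onz(q,cv2.convexHull(cont(m))[:,0],22)),st)
print(onz(q,[[380,273.5]],22),proj(q,[[620,-222,22],[620,-222,58],[621.5,-223,29],[621.5,-223,60],[640,-222,29]]))
s=read_state();print(s['eef_pos'],s['qpos'],s['force'],s['torque'],s['tau'])
"
```

```text
(array([ 619.80868397, -222.6555378 ]), np.float64(90.8550094564818)) [ 340  247   79   54 2570]
[[ 618.40335787 -228.3889669    22.        ]] [[378.53470162 271.72659628]
 [380.35944734 260.1871988 ]
 [379.64813037 269.49936884]
 [381.2390411  259.51774035]
 [384.94756313 266.20746952]]
[ 621.57868905 -223.02160884   29.13294911] [ 0.08740116  0.87998959  0.37773088  1.62309353 -0.44466056  0.72169657
  0.4277506 ] [ 0.01803433 -0.14185515 -0.88145714] [-0.0549518  -0.01241567 -0.01504585] [-3.70522903e-03 -6.09700727e+01  7.41643757e+00 -1.38359866e+01
  6.08358096e-03 -1.18241692e-02 -2.21031615e-05]
```

```bash
python3 -c "
from h import *
d=grab('side');im=d['color'][...,::-1].copy()
x0,y0=350,225
o=cv2.resize(im[y0:y0+60,x0:x0+60],None,fx=10,fy=10,interpolation=cv2.INTER_CUBIC)
o=cv2.convertScaleAbs(o,alpha=1.8,beta=10)
for P,c in(([621.5,-223,29],(0,0,255)),([621.5,-223,60],(0,255,0)),([620,-222,58],(255,0,0))):
    p=(proj(d,[P])[0]+.5-[x0,y0])*10;cv2.circle(o,tuple(int(v) for v in p),5,c,2)
cv2.imwrite('pics/z4.png',o)"
```

```text
(no output)
```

View pics/z4.png

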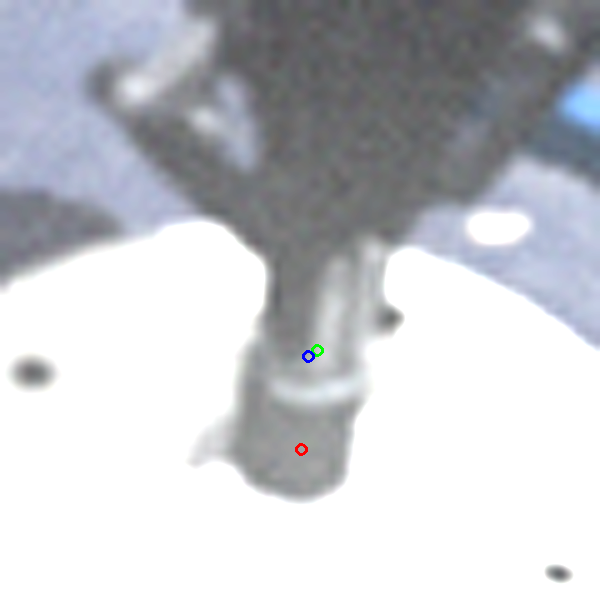

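The zoom shows the finger tips at about (315,375), covering the boss's top. They are above the boss, so they sit higher than the measured z suggests. I'll probe down gently to find out by how much.

move_arm --targets "-1 0 0 0.2 0 0 0; -1 0 0 0.1 0 0 0; -1 0 0 0 0 0 0"

```text
clock: 4.47
eef_pos: [621.7, -223.0, 26.3]
tool_rot: [3.138, 0.0, 1.321]
force: [0.4, -0.0, 3.1]
width: 0.2
gripper_force: 1.3
```

move_arm --targets "-1 0 0 0.2 0 0 0; -1 0 0 0 0 0 0"

```text
clock: 4.63
eef_pos: [621.7, -223.0, 26.3]
tool_rot: [3.138, -0.0, 1.321]
force: [-4.2, 2.3, 13.9]
width: -0.2
gripper_force: 7.5
```

Contact came at reading 26 with the boss top at 58, so the true tip is about 32 mm above the reading. I'll lift, open and go down to a reading of about -1.

move_arm --targets "-1 0 0 -1 0 0 0; 1 0 0 -1 0 0 0; 1 0 0 0 0 0 0; 1 0 0 0 0 0 0; 1 0 0 0 0 0 0"

```text
clock: 5.05
eef_pos: [621.5, -222.9, 44.0]
tool_rot: [3.139, 0.0, 1.321]
force: [0.0, 0.8, 0.4]
width: 48.1
gripper_force: 0.0
```

move_arm --targets "1 0 0 0 0 0 0; 1 0 0 1.5 0 0 0; 1 0 0 1.5 0 0 0; 1 0 0 0.9 0 0 0; 1 0 0 0 0 0 0"

```text
clock: 5.47
eef_pos: [619.7, -222.1, 2.5]
tool_rot: [-3.14, -0.0, 1.321]
force: [-0.1, 0.7, 0.3]
width: 85.5
gripper_force: 0.0
```

move_arm --targets "1 0 0 0.5 0 0 0; 1 0 0 0.2 0 0 0; 1 0 0 0 0 0 0"

```text
clock: 5.72
eef_pos: [621.7, -223.0, -1.9]
tool_rot: [3.138, 0.0, 1.321]
force: [0.0, -0.5, 0.4]
width: 85.5
gripper_force: 0.0
```

move_arm --targets "-1 0 0 0 0 0 0; -1 0 0 0 0 0 0; -1 0 0 0 0 0 0; -1 0 0 0 0 0 0; -1 0 0 0 0 0 0"

```text
clock: 6.13
eef_pos: [621.7, -223.0, -1.2]
tool_rot: [3.138, 0.0, 1.321]
force: [1.8, -0.9, -2.1]
width: 28.3
gripper_force: 59.5
```

move_arm --targets "-1 0 0 0 0 0 0; -1 0 0 0 0 0 0; -1 0 0 0 0 0 0"

```text
clock: 6.38
eef_pos: [621.8, -223.1, -1.2]
tool_rot: [3.138, 0.0, 1.321]
force: [-1.2, 1.6, 5.5]
width: 28.0
gripper_force: 60.1
```

```bash
python3 -c "
from h import *
s=read_state();print(s['eef_pos'],s['tool_rot'],s['force'],s['width'])
for p in ([620,-222,26.],):plan([s['eef_pos'][0],s['eef_pos'][1],80],75.7,-1,17)
"
```

```text
[ 621.78720139 -223.0644425    -1.24957672] [3.13815715e+00 1.84311066e-04 1.32099619e+00] [-1.21605518  1.62231805  5.5083078 ] 28.04813155020553
-1 -0 0.01 -1.62 0 0 -0; -1 -0 0 -1.63 0 0 -0; -1 -0 0.01 -1.62 0 0 -0; -1 -0 0 -1.63 0 0 -0; -1 -0 0.01 -1.62 0 0 -0
```

move_arm --targets "-1 0 0 -1 0 0 0; -1 0 0 -2 0 0 0; -1 0 0 -2 0 0 0; -1 0 0 -2 0 0 0; -1 0 0 -1.2 0 0 0"

```text
clock: 6.8
eef_pos: [621.3, -222.9, 81.2]
tool_rot: [3.138, 0.001, 1.321]
force: [0.4, -0.8, -8.3]
width: 28.6
gripper_force: 60.8
```

```bash
python3 -c "
from h import *
for n,nh in(('top',(220,177)),('side',(258,195))):
    q=grab(n);H=hsv(q)
    for th in (115,130):
        m,c,st=comp((H[...,2]>th)&(H[...,1]<90),nh,300);print(n,th,'foot',circ(onz(q,cv2.convexHull(cont(m))[:,0],12)),st)
s=read_state();print(s['eef_pos'],s['tool_rot'],s['force'],s['width'],s['gripper_force'])
plan([640,205.5,s['eef_pos'][2]],68,-1)
"
```

```text
top 115 foot (array([643.44714736, 206.28782767]), np.float64(95.44214526735126)) [ 205  146   64   62 2749]
top 130 foot (array([642.33729559, 206.68362061]), np.float64(94.18093301165156)) [ 205  148   63   60 2590]
side 115 foot (array([710.71567161, 255.00557097]), np.float64(160.21900953009919)) [ 248  148   74   64 1958]
side 130 foot (array([641.23432011, 205.3288341 ]), np.float64(95.08575260503775)) [ 249  175   64   36 1200]
[ 622.56790654 -223.45091692   81.80631953] [3.13520997e+00 8.33898561e-04 1.32107674e+00] [-0.0090203  -0.13940142 -7.4870995 ] 28.40202582983065 60.81281731836498
-1 3.5 -0.74 -0.01 0 0 0.6; -1 3.49 -0.78 -0.01 0 0 0.6; -1 3.48 -0.82 -0.01 0 0 0.6; -1 3.48 -0.85 -0.01 0 0 0.6; -1 3.47 -0.89 -0.01 0 0 0.6
-1 3.46 -0.92 -0.01 0 0 0.6; -1 3.44 -0.96 -0.01 0 0 0.6; -1 3.44 -1 -0 0 0 0.6; -1 3.42 -1.03 -0.01 0 0 0.6; -1 3.41 -1.07 -0 0 0 0.6
-1 3.4 -1.11 -0.01 0 0 0.6; -1 3.4 -1.14 -0 0 0 0.6
```

move_arm --targets "-1 2 -0.4 0 0 0 0.5; -1 3.5 -0.7 0 0 0 0.6; -1 3.5 -0.8 0 0 0 0.6; -1 3.5 -0.8 0 0 0 0.6; -1 3.5 -0.8 0 0 0 0.6"

```text
clock: 7.32
eef_pos: [628.9, -57.4, 78.0]
tool_rot: [-3.141, 0.001, 1.269]
force: [0.4, -0.2, -6.8]
width: 28.1
gripper_force: 60.7
```

move_arm --targets "-1 3.5 -0.9 0 0 0 0.6; -1 3.5 -0.9 0 0 0 0.6; -1 3.5 -1 0 0 0 0.6; -1 3.4 -1 0 0 0 0.6; -1 3.4 -1 0 0 0 0.6"

```text
clock: 7.73
eef_pos: [637.8, 122.0, 77.8]
tool_rot: [-3.141, 0.002, 1.218]
force: [0.4, -0.0, -8.0]
width: 28.0
gripper_force: 60.7
```

move_arm --targets "-1 3.4 -1.1 0 0 0 0.6; -1 2.5 -0.8 0 0 0 0.6; -1 1 -0.4 0 0 0 0; -1 0 0 0 0 0 0"

```text
clock: 8.07
eef_pos: [640.0, 199.3, 77.1]
tool_rot: [-3.14, -0.001, 1.204]
force: [-0.1, 0.6, -8.6]
width: 28.0
gripper_force: 60.7
```

```bash
python3 -c "
from h import *
q=grab('side');H=hsv(q)
s=read_state();z=s['eef_pos'][2]+1.2;print(s['clock'],s['eef_pos'],s['tool_rot'],s['force'])
m,c,st=comp((H[...,2]>150)&(H[...,1]<60),proj(q,[[640,205,z+22]])[0],500);print('plate',circ(onz(q,cv2.convexHull(cont(m))[:,0],z+22)),st)
plan([642,205,z-1.2],68,-1)
"
```

```text
8.1167 [640.35737822 195.43301766  77.40840169] [-3.14123341e+00  1.10243452e-03  1.20154518e+00] [-0.39609591  0.10512393 -8.18743303]
plate (array([616.67320103, 141.43697422]), np.float64(126.19179416068745)) [ 249  153   64   56 1453]
-1 0.95 -0.19 -0 -0 0.1 0.8
```

move_arm --targets "-1 0.9 -0.2 0 0 0 0; -1 0 0 0 0 0 0; -1 0 0 0 0 0 0; -1 0 0 0 0 0 0"

```text
clock: 8.45
eef_pos: [643.8, 200.5, 79.6]
tool_rot: [3.139, 0.001, 1.196]
force: [-0.1, -1.1, -8.4]
width: 28.2
gripper_force: 60.7
```

```bash
python3 -c "
from h import *
q=grab('side');H=hsv(q)
s=read_state();z=s['eef_pos'][2]+1.2;print(s['clock'],s['eef_pos'],s['tool_rot'],s['force'])
for th in (180,195):
  m,c,st=comp((H[...,2]>th)&(H[...,1]<60),proj(q,[[640,205,z+22]])[0],300);print('plate',circ(onz(q,cv2.convexHull(cont(m))[:,0],z+22)),st)
plan([642,205,z-1.2],68,-1)
cv2.imwrite('pics/s5.png',cv2.resize(q['color'][120:240,200:360][...,::-1],None,fx=4,fy=4))
"
```

```text
8.5 [643.89089585 200.43651519  79.69120782] [3.13840264e+00 6.13631661e-04 1.19559502e+00] [ 0.34843003 -0.51211493 -7.54098045]
plate (array([641.78364675, 198.97438279]), np.float64(90.8028359693824)) [ 250  152   64   32 1051]
plate (array([641.590173  , 199.22440175]), np.float64(90.35308347976004)) [ 250  152   64   32 1014]
-1 0.36 -0.34 -0 0.2 0 0.5
```

View pics/s5.png

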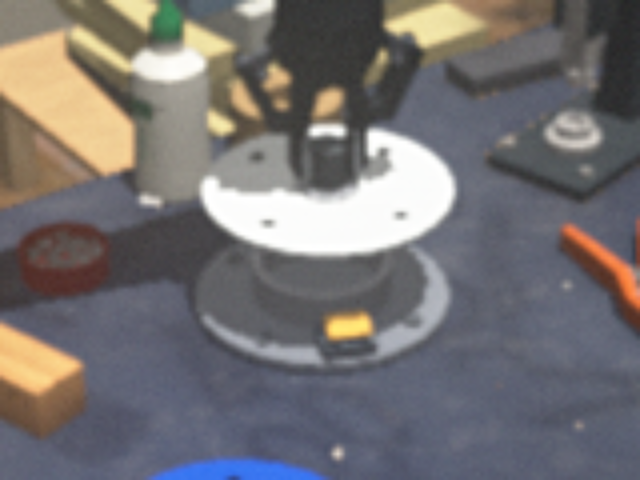

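The side crop shows the gripped plate level above the base, centred at about px (282,168). It needs about +6.4 mm in y. I'll centre it and go down.

move_arm --targets "-1 0.6 -0.3 0 0 0 0; -1 0 0 1 0 0 0; -1 0 0 1.2 0 0 0; -1 0 0 0.8 0 0 0; -1 0 0 0 0 0 0"

```text
clock: 8.92
eef_pos: [640.7, 207.9, 46.4]
tool_rot: [-3.14, 0.003, 1.197]
force: [-0.6, -0.4, -7.7]
width: 28.0
gripper_force: 60.6
```

```bash
python3 -c "
from h import *
q=grab('side');H=hsv(q)
s=read_state();z=s['eef_pos'][2]+1.2;print(s['clock'],s['eef_pos'],s['tool_rot'],s['force'])
for th in (180,195):
  m,c,st=comp((H[...,2]>th)&(H[...,1]<60),proj(q,[[640,205,z+22]])[0],300);print('plate',circ(onz(q,cv2.convexHull(cont(m))[:,0],z+22)),st)
"
```

```text
8.9667 [641.56153278 207.80912138  47.54258148] [-3.14150237e+00  2.65179247e-03  1.19684177e+00] [ 0.35192919  0.34110711 -7.62662313]
plate (array([637.84648336, 205.17893054]), np.float64(90.33941031962875)) [ 249  161   62   32 1022]
plate (array([637.44702978, 203.93544802]), np.float64(88.87169865904252)) [249 162  62  31 990]
```

move_arm --targets "-1 0 0.2 0.4 0 0 0; -1 0 0 0.3 0 0 0; -1 0 0 0.3 0 0 0; -1 0 0 0 0 0 0"

```text
clock: 9.3
eef_pos: [644.9, 207.4, 39.2]
tool_rot: [3.139, 0.0, 1.197]
force: [-0.2, -0.4, -7.2]
width: 28.3
gripper_force: 60.7
```

move_arm --targets "-1 0 0 0.3 0 0 0; -1 0 0 0.3 0 0 0; -1 0 0 0 0 0 0"

```text
clock: 9.55
eef_pos: [644.7, 207.7, 33.1]
tool_rot: [3.139, 0.0, 1.197]
force: [-0.1, 0.6, -7.6]
width: 28.2
gripper_force: 60.7
```

move_arm --targets "-1 0 0 0.2 0 0 0; -1 0 0 0.2 0 0 0; -1 0 0 0 0 0 0"

```text
clock: 9.8
eef_pos: [644.8, 207.2, 29.5]
tool_rot: [3.139, 0.001, 1.197]
force: [-0.6, -0.9, -6.9]
width: 27.9
gripper_force: 60.8
```

move_arm --targets "-1 0 0 0.1 0 0 0; -1 0 0 0.1 0 0 0; -1 0 0 0 0 0 0"

```text
clock: 10.05
eef_pos: [644.8, 206.8, 28.3]
tool_rot: [3.139, 0.001, 1.197]
force: [-3.8, -2.3, -1.0]
width: 28.3
gripper_force: 61.5
```

The hub wall pushes toward -x,-y, so I'll shift that way and keep lowering.

move_arm --targets "-1 -0.2 -0.15 0 0 0 0; -1 0 0 0.1 0 0 0; -1 0 0 0 0 0 0"

```text
clock: 10.3
eef_pos: [643.1, 206.9, 26.2]
tool_rot: [3.138, -0.001, 1.197]
force: [-0.4, 0.7, -7.4]
width: 27.9
gripper_force: 60.8
```

move_arm --targets "-1 0 0 0.1 0 0 0; -1 0 0 0 0 0 0"

```text
clock: 10.47
eef_pos: [643.1, 206.6, 25.3]
tool_rot: [3.139, -0.0, 1.197]
force: [0.6, -0.1, -6.6]
width: 27.9
gripper_force: 60.8
```

move_arm --targets "-1 0 0 0.05 0 0 0; -1 0 0 0 0 0 0"

```text
clock: 10.63
eef_pos: [643.2, 206.4, 25.0]
tool_rot: [3.138, -0.0, 1.197]
force: [-0.4, 0.7, -7.6]
width: 27.9
gripper_force: 60.8
```

move_arm --targets "-1 0 0 0.05 0 0 0; -1 0 0 0 0 0 0"

```text
clock: 10.8
eef_pos: [643.3, 206.4, 24.9]
tool_rot: [3.138, -0.0, 1.197]
force: [-0.3, 0.6, -6.6]
width: 28.1
gripper_force: 60.8
```

move_arm --targets "-1 0 0 0.04 0 0 0; -1 0 0 0 0 0 0"

```text
clock: 10.97
eef_pos: [643.3, 206.4, 24.8]
tool_rot: [3.138, -0.001, 1.197]
force: [-0.5, -0.1, -3.7]
width: 27.7
gripper_force: 61.1
```

move_arm --targets "-1 0 0 0.06 0 0 0; -1 0 0 0 0 0 0; -1 0 0 0 0 0 0"

```text
clock: 11.22
eef_pos: [643.3, 206.5, 24.7]
tool_rot: [3.138, -0.001, 1.197]
force: [-3.8, -0.4, 3.2]
width: 28.4
gripper_force: 62.0
```

move_arm --targets "1 0 0 0 0 0 0; 1 0 0 0 0 0 0; 1 0 0 0 0 0 0; 1 0 0 0 0 0 0; 1 0 0 0 0 0 0"

```text
clock: 11.63
eef_pos: [643.5, 206.2, 23.8]
tool_rot: [3.138, -0.0, 1.197]
force: [0.6, -0.1, 0.3]
width: 84.8
gripper_force: 0.0
```

```bash
python3 -c "
from h import *
s=read_state();print(s['clock'],s['eef_pos'],s['tool_rot'],s['force'],s['width'],s['qpos'])
plan([643,206,180],68,1,30)
"
```

```text
11.6333 [643.54140995 206.24559964  23.8104661 ] [ 3.13770999e+00 -2.61296502e-04  1.19702064e+00] [ 0.60029983 -0.10062574  0.32995337] 84.78896476884833 [-0.61242269  0.92409395  0.47218457  1.57850636 -0.54508777  0.76983487
 -0.27825273]
1 -0.01 0 -2.6 0 -0 0.1; 1 -0.01 0 -2.6 0 -0 0.1; 1 -0 0 -2.6 0 -0 0.1; 1 -0.01 0.01 -2.61 0 -0 0.1; 1 -0 0 -2.6 0 -0 0.1
1 -0.01 0.01 -2.61 0 -0 0.1
```

move_arm --targets "1 0 0 -2 0 0 0; 1 0 0 -3 0 0 0; 1 0 0 -3 0 0 0; 1 -2 0 -1 0 0 0; 1 -3.5 0 0 0 0 0"

```text
clock: 12.05
eef_pos: [626.3, 160.2, 116.9]
tool_rot: [3.132, -0.007, 1.204]
force: [0.8, -0.3, 0.0]
width: 85.2
gripper_force: 0.0
```

```bash
python3 -c "
from h import *
s=read_state();print(s['clock'],s['eef_pos'],s['tool_rot'],s['force'],s['width'],s['qpos'])
plan([453.5,-234,s['eef_pos'][2]],78,1,39)
"
```

```text
12.05 [626.31065496 160.16269039 116.90044025] [ 3.13223378 -0.00714003  1.20442586] [ 0.8487553  -0.31504247  0.02104041] 85.24571956760252 [-0.59668945  0.7686033   0.52835853  1.62950171 -0.48048361  0.86355046
 -0.24364326]
1 -3.58 -0.17 -0.03 0 -0 -0.7; 1 -3.58 -0.21 -0.03 0 -0 -0.7; 1 -3.58 -0.25 -0.03 0 -0 -0.7; 1 -3.57 -0.3 -0.03 0 -0 -0.7; 1 -3.57 -0.34 -0.03 0 -0 -0.7
1 -3.57 -0.39 -0.03 0 -0 -0.7; 1 -3.56 -0.43 -0.02 0 -0 -0.7; 1 -3.56 -0.47 -0.03 0 -0 -0.7; 1 -3.55 -0.52 -0.02 0 -0 -0.7; 1 -3.54 -0.56 -0.03 0 -0 -0.7
1 -3.53 -0.6 -0.02 0 -0 -0.7; 1 -3.53 -0.65 -0.03 0 -0 -0.7
```

move_arm --targets "1 -3.6 -0.2 0 0 0 -0.7; 1 -3.6 -0.2 0 0 0 -0.7; 1 -3.6 -0.2 0 0 0 -0.7; 1 -3.6 -0.3 0 0 0 -0.7; 1 -3.6 -0.3 0 0 0 -0.7"

```text
clock: 12.47
eef_pos: [549.2, -11.2, 113.9]
tool_rot: [3.138, 0.0, 1.259]
force: [0.5, -0.3, -0.2]
width: 85.4
gripper_force: 0.0
```

move_arm --targets "1 -3.6 -0.4 0 0 0 -0.7; 1 -3.6 -0.4 0 0 0 -0.7; 1 -3.6 -0.5 0 0 0 -0.7; 1 -3.6 -0.5 0 0 0 -0.7; 1 -3.5 -0.6 0 0 0 -0.7"

```text
clock: 12.88
eef_pos: [475.4, -176.6, 113.9]
tool_rot: [3.137, 0.001, 1.32]
force: [0.8, -1.0, -0.2]
width: 85.7
gripper_force: 0.0
```

move_arm --targets "1 -3 -0.6 0 0 0 -0.7; 1 -2 -0.6 0 0 0 -0.7; 1 -1 0 0 0 0 0; 1 0 0 0 0 0 0"

```text
clock: 13.22
eef_pos: [449.5, -232.8, 114.1]
tool_rot: [3.137, 0.002, 1.339]
force: [1.0, -1.3, 1.3]
width: 85.4
gripper_force: 0.0
```

```bash
python3 -c "
from h import *
s=read_state();print(s['clock'],s['eef_pos'],s['tool_rot'],s['force'],s['width'],s['qpos'])
plan([453.5,-234,30],78,1,25)
q=grab('side');H=hsv(q)
for th in (180,):
  m,c,st=comp((H[...,2]>th)&(H[...,1]<60),proj(q,[[641,205,48]])[0],300);print('plate',circ(onz(q,cv2.convexHull(cont(m))[:,0],48)),st)
t=grab('top');H=hsv(t)
m,c,st=comp((H[...,2]>180)&(H[...,1]<60),proj(t,[[641,205,48]])[0],300);print('plate',circ(onz(t,cv2.convexHull(cont(m))[:,0],48)),st)
for n,h in (('top',t),('side',q)):
  H=hsv(h);m,c,st=comp((H[...,0]>12)&(H[...,0]<30)&(H[...,1]>90)&(H[...,2]>90),proj(h,[[609,131,33]])[0],3);print(n,'pad',c,st,onz(h,[c],35))
H=hsv(q);m,c,st=comp((H[...,0]<18)&(H[...,1]>130)&(H[...,2]>120),(329,306));print('handle',c,st)
"
```

```text
13.2167 [ 449.45760416 -232.77587357  114.084101  ] [3.13709989e+00 1.85818513e-03 1.33884503e+00] [ 0.95363349 -1.27625224  1.26661701] 85.44169693779195 [ 0.14162384  0.58373159  0.41580366  2.01236095 -0.39335963  0.61775202
  0.58778434]
1 -0 0.1 2.1 0.1 0 -0.3; 1 -0 0.1 2.1 0.1 0 -0.3; 1 -0.01 0.1 2.1 0.1 0 -0.3; 1 -0 0.11 2.11 0.1 0 -0.3
plate (array([641.51668871, 205.78384697]), np.float64(91.26076853601046)) [ 250  166   62   34 1498]
plate (array([638.71490209, 204.82404923]), np.float64(93.17196972336764)) [ 204  145   63   63 2779]
top pad [262.5  187.25] [260 183   6   9  16] [[605.7615848 124.6140493  35.       ]]
side pad [286.65957447 202.10638298] [281 200  12   5  47] [[604.98864141 123.75655229  35.        ]]
handle [329.4010989  304.85164835] [322 293  14  27 182]
```

move_arm --targets "1 0 0.2 2.5 0.1 0 -0.3; 1 0 0.1 2.5 0.1 0 -0.3; 1 0 0.1 2.5 0.1 0 -0.3; 1 0 0.1 2 0 0 -0.3; 1 0 0 0 0 0 0"

```text
clock: 13.73
eef_pos: [454.1, -227.4, 15.4]
tool_rot: [-3.134, -0.003, 1.368]
force: [0.2, 0.1, 0.4]
width: 85.6
gripper_force: 0.0
```

```bash
python3 -c "
from h import *
s=read_state();print(s['clock'],s['eef_pos'],s['tool_rot'],s['force'])
plan([454.5,-234,-22],78,1,15)
q=grab('side','s6.png');x0,y0=270,230
cv2.imwrite('pics/s6.png',cv2.resize(q['color'][y0:y0+100,x0:x0+110][...,::-1],None,fx=6,fy=6))
"
```

```text
13.7333 [ 454.11787753 -227.36544213   15.3620426 ] [-3.13383320e+00 -2.66589490e-03  1.36830825e+00] [0.15124952 0.13760729 0.40560746]
1 -0.22 0.07 1.24 -0.1 -0.1 0.1; 1 -0.21 0.06 1.25 -0.1 -0.1 0.1; 1 -0.22 0.06 1.24 -0.1 -0.1 0.1
```

View pics/s6.png

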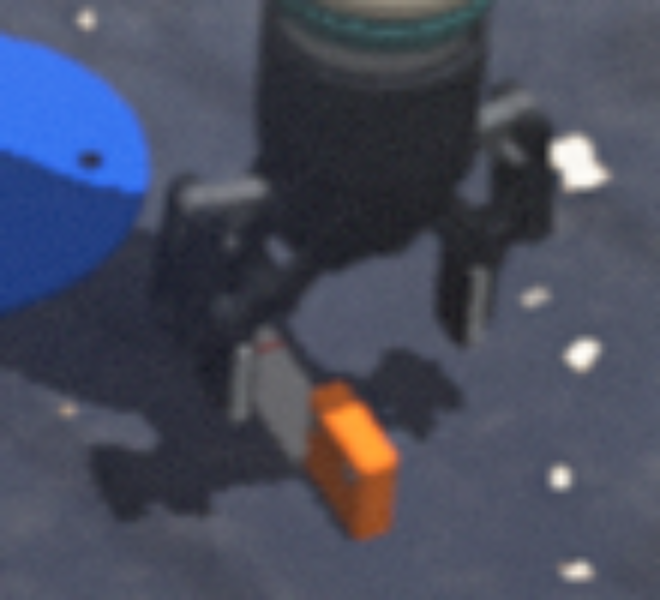

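The side crop shows the finger tips at px (309,299) and (347,287), straddling the handle, whose top centre is at (329,301).

```bash
python3 -c "
from h import *
q=grab('side');print(proj(q,[[454,-227.4,47],[454,-227.4,60],[454,-234,40]]),onz(q,[[328.3,293]],60),onz(q,[[328.8,300.7]],40))
H=hsv(q);m=(H[...,0]<18)&(H[...,1]>170)&(H[...,2]>200);m,c,st=comp(m,(329,301));print(c,st,onz(q,[c],40))
"
```

```text
[[326.64035566 294.76139882]
 [326.97840415 290.43340623]
 [328.43188188 298.85880886]] [[ 451.30217595 -234.95794613   60.        ]] [[ 451.08935757 -238.65062834   40.        ]]
[329.8        302.58666667] [325 297  11  12  75] [[ 449.22122293 -244.15113438   40.        ]]
```

move_arm --targets "1 -0.4 0 1 -0.1 -0.1 0; 1 -0.4 0 1 -0.1 0 0; 1 0 0 1 -0.1 0 0; 1 0 0 0.5 0 0 0; 1 0 0 0 0 0 0"

```text
clock: 14.25
eef_pos: [452.6, -239.0, -17.1]
tool_rot: [3.14, 0.002, 1.364]
force: [0.3, -0.4, -0.0]
width: 85.6
gripper_force: 0.0
```

move_arm --targets "1 0 0 0.2 0 0 0; 1 0 0 0 0 0 0; 1 0 0 0 0 0 0"

```text
clock: 14.5
eef_pos: [453.5, -239.2, -18.0]
tool_rot: [3.138, 0.002, 1.365]
force: [-0.2, -0.5, -0.6]
width: 85.2
gripper_force: 0.0
```

move_arm --targets "1 0 0 0.3 0 0 0; 1 0.2 0 0.3 0 0 0; 1 0 0 0 0 0 0; -1 0 0 0 0 0 0; -1 0 0 0 0 0 0"

```text
clock: 14.92
eef_pos: [453.6, -237.0, -24.4]
tool_rot: [3.139, 0.002, 1.365]
force: [-0.0, 0.7, 0.8]
width: 63.8
gripper_force: 0.0
```

move_arm --targets "-1 0 0 0 0 0 0; -1 0 0 0 0 0 0; -1 0 0 0 0 0 0; -1 0 0 0 0 0 0; -1 0 0 0 0 0 0"

```text
clock: 15.33
eef_pos: [453.8, -237.2, -24.1]
tool_rot: [3.138, 0.002, 1.365]
force: [-0.1, -0.5, 1.9]
width: 15.0
gripper_force: 58.7
```

move_arm --targets "-1 0 0 0 0 0 0; -1 0 0 0 0 0 0"

```text
clock: 15.5
eef_pos: [453.8, -237.2, -24.1]
tool_rot: [3.138, 0.002, 1.365]
force: [0.1, 0.4, 3.0]
width: 14.9
gripper_force: 58.7
```

move_arm --targets "-1 0 0 -1 0 0 0; -1 0 0 -2 0 0 0; -1 0 0 -2 0 0 0; -1 0 0 -1.5 0 0 0; -1 0 0 0 0 0 0"

```text
clock: 15.92
eef_pos: [455.0, -237.8, 43.5]
tool_rot: [3.134, 0.003, 1.365]
force: [0.5, -0.5, -1.0]
width: 15.4
gripper_force: 58.5
```

```bash
python3 -c "
from h import *
s=read_state();print(s['clock'],s['eef_pos'],s['tool_rot'],s['force'],s['width'])
plan([548.4,-1.8,s['eef_pos'][2]],66,-1,30)
"
```

```text
15.9167 [ 454.9699621  -237.75269934   43.49116391] [3.13411762 0.0033938  1.36470783] [ 0.48454047 -0.47296622 -0.98239396] 15.440316515875264
-1 2.78 0.48 -0.01 0 0 1.4; -1 2.79 0.41 -0.01 0 0 1.4; -1 2.8 0.34 -0 0 0 1.4; -1 2.81 0.28 -0.01 0 0 1.4; -1 2.81 0.21 -0 0 0 1.4
-1 2.82 0.14 -0.01 0 0 1.4; -1 2.82 0.07 -0 0 0 1.4; -1 2.81 -0 -0.01 0 0 1.4; -1 2.82 -0.08 -0 0 0 1.4
```

move_arm --targets "-1 2 0.4 0 0 0 1.4; -1 2.8 0.4 0 0 0 1.4; -1 2.8 0.3 0 0 0 1.4; -1 2.8 0.3 0 0 0 1.4; -1 2.8 0.2 0 0 0 1.4"

```text
clock: 16.33
eef_pos: [502.4, -111.8, 40.0]
tool_rot: [3.139, 0.002, 1.241]
force: [-0.1, -0.1, -1.0]
width: 15.3
gripper_force: 58.4
```

move_arm --targets "-1 2.8 0.1 0 0 0 1.4; -1 2.8 0.1 0 0 0 1.4; -1 2.8 0 0 0 0 1.2; -1 2 0 0 0 0 1.2; -1 0 0 0 0 0 0"

```text
clock: 16.75
eef_pos: [542.4, -10.2, 39.3]
tool_rot: [3.14, -0.002, 1.159]
force: [0.9, -0.2, -0.4]
width: 15.3
gripper_force: 58.5
```

move_arm --targets "-1 0 0 1 0 0 0; -1 0 0 1 0 0 0; -1 0 0 0.4 0 0 0; -1 0 0 0 0 0 0; -1 0 0 0 0 0 0"

```text
clock: 17.17
eef_pos: [540.5, -18.1, 15.7]
tool_rot: [3.139, 0.002, 1.149]
force: [-0.3, 0.4, -0.9]
width: 14.9
gripper_force: 58.5
```

```bash
cat > f.py <<'E'
from h import *
s=read_state();np.set_printoptions(suppress=True,precision=2);print(s['clock'],s['eef_pos'],s['tool_rot'],s['force'],s['width'])
z=s['eef_pos'][2]+24.1+4+2.5
u=np.array([np.cos(s['tool_rot'][2]),np.sin(s['tool_rot'][2]),0]);c0=np.r_[s['eef_pos'][:2],z]
for n in('top','side'):
    q=grab(n);H=hsv(q).astype(int);e=proj(q,[c0+77*u])[0]
    yy,xx=np.mgrid[:420,:560];near=np.hypot(xx-e[0],yy-e[1])<14
    m=near&((H[...,0]<8)|(H[...,0]>168))&(H[...,1]>70)&(H[...,2]>90)
    if m.sum()<3: print(n,'no line',m.sum());continue
    uv=np.c_[xx[m],yy[m]];P=onz(q,uv,z)[:,:2];w=H[m][:,1].astype(float);w/=w.sum();c=w@P;d=np.linalg.svd(P-c)[2][0]
    print(n,'line',m.sum(),c,'expected',(c0+77*u)[:2],'line dir+90',np.degrees(np.arctan2(d[1],d[0]))%180)
    m=(H[...,0]<18)&(H[...,1]>130)&(H[...,2]>120)&(np.hypot(*(np.stack([xx,yy],-1)-proj(q,[c0])[0]).transpose(2,0,1))<20);print('handle px',m.sum())
b=np.radians(66.2);ub=np.array([np.cos(b),np.sin(b)]);print('goal line',np.array([640.8,205.6])-90*ub)
E
python3 f.py; python3 -c "
from h import *
a=grab('side')['color'][150:270,210:350][...,::-1]
b=grab('top')['color'][130:250,200:340][...,::-1]
cv2.imwrite('pics/s7.png',np.hstack([cv2.resize(i,None,fx=2.85,fy=4.0) for i in(a,b)]))
"
```

```text
17.1667 [540.49 -18.1   15.69] [3.14 0.   1.15] [-0.29  0.44 -0.89] 14.897597398333764
top no line 0
side line 19 [569.39  20.2 ] expected [571.98  52.17] line dir+90 55.11376128121884
handle px 103
goal line [604.48 123.25]
```

View pics/s7.png

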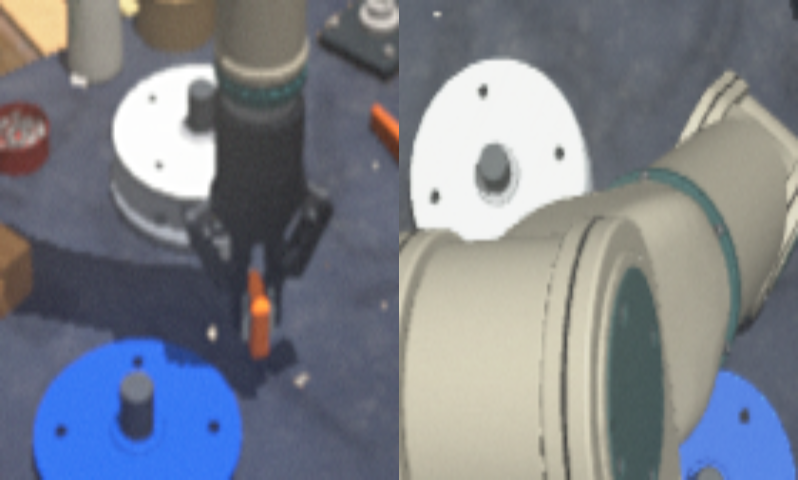

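The side crop shows the handle held upright with the gripper hiding the blade. In the top crop the arm hides the feeler, and the plate is seated at its place. I'll get the line-to-TCP offset from the first pictures, where the feeler lay free.

```bash
cat > g.py <<'E'
from h import *
np.set_printoptions(suppress=True,precision=2)
yy,xx=np.mgrid[:420,:560]
TC=np.array([453.8,-237.2]);u=np.array([np.cos(1.365),np.sin(1.365)])
for n,r,hc,tip in(('top',(359.2,236.5),(388,241),(349.5,234.5)),('side',(311.6,288.3),(330,304),(303,280))):
    q=grab(n);im=cv2.imread('pics/%s1.png'%n)[...,::-1].astype(float)
    red=im[...,0]-(im[...,1]+im[...,2])/2;red=np.where((np.hypot(xx-r[0],yy-r[1])<7)&(red>14),red,0)
    if n=='side': red[yy>294]=0
    k=red>0;w=red[k]/red[k].sum();c=w@onz(q,np.c_[xx[k],yy[k]],6.5)[:,:2]
    print(n,'line',k.sum(),c,'u-dist from TCP',(c-TC)@u,'lat',(c-TC)@[-u[1],u[0]])
    H=cv2.cvtColor(im.astype(np.uint8),cv2.COLOR_RGB2HSV)
    m=(H[...,0]<18)&(H[...,1]>130)&(H[...,2]>110)&(np.hypot(xx-hc[0],yy-hc[1])<18);
    P=np.array([onz(q,np.c_[xx[m],yy[m]],z)[:,:2] for z in(0,40)])-TC
    print(' handle along u: near-bottom min',(P[0]@u).min(),'far-top max z40',(P[1]@u).max(),'min z40',(P[1]@u).min())
    sil=np.array([[a,b,z] for a in(-22,22) for b in(-8,8) for z in(0,40)])
    W=np.c_[TC+sil[:,:1]*u+sil[:,1:2]*np.array([-u[1],u[0]]),sil[:,2]]
    h=cv2.convexHull(proj(q,W).astype(np.float32));M=cv2.moments(h)
    print(' sil centroid if at TCP',M['m10']/M['m00'],M['m01']/M['m00'],'seen',xx[m].mean(),yy[m].mean(),'bbox',xx[m].min(),xx[m].max(),yy[m].min(),yy[m].max(),h[:,0].min(0),h[:,0].max(0),
     'px per 10mm u',proj(q,[[*(TC+10*u),20]])-proj(q,[[*TC,20]]))
E
python3 g.py
```

```text
top line 13 [ 468.72 -160.07] u-dist from TCP 78.55531247824108 lat 1.156671986249055
 handle along u: near-bottom min -29.37565312332415 far-top max z40 22.85693357076577 min z40 -19.78863648225191
 sil centroid if at TCP 386.5537204478434 241.40724552059257 seen 387.31168831168833 241.25974025974025 bbox 380 395 238 245 [376.88 236.26] [396.22 246.46] px per 10mm u [[-3.4  -0.76]]
side line 24 [ 467.34 -161.21] u-dist from TCP 77.15881601909669 lat 2.272223059041961
 handle along u: near-bottom min -17.922637012716137 far-top max z40 20.014074976842405 min z40 -48.904853198134916
 sil centroid if at TCP 328.9083505009222 306.3290816635463 seen 329.48214285714283 304.95238095238096 bbox 322 335 294 319 [320.39 292.06] [337.59 320.7 ] px per 10mm u [[-2.18 -3.07]]
```

The line sits about 77.5 mm ahead of the TCP. The goal TCP is about (575.0, 52.8), reading z 9, yaw 1.155. I'll align first, short of the plate.

move_arm --targets "-1 0 0.3 0.3 0 0 -0.3; -1 0 0 0.3 0 0 0; -1 0 0 0.1 0 0 0; -1 0 0 0 0 0 0; -1 0 0 0 0 0 0"

```text
clock: 17.88
eef_pos: [543.9, -18.0, 9.1]
tool_rot: [3.139, 0.002, 1.157]
force: [0.0, 0.8, -1.0]
width: 15.0
gripper_force: 58.5
```

```bash
cat > k.py <<'E'
from h import *
np.set_printoptions(suppress=True,precision=4)
s=read_state();b=np.radians(66.2);ub=np.array([np.cos(b),np.sin(b)])
d=np.array([575,52.8])-s['eef_pos'][:2];print(s['clock'],s['eef_pos'],s['tool_rot'],s['force'],s['torque'],'along',d@ub,'toolY',d@[ub[1],-ub[0]])
E
python3 k.py
```

```text
17.8833 [543.8629 -17.9667   9.1122] [3.1386 0.0016 1.157 ] [ 0.0466  0.7528 -1.0372] [0.0259 0.0539 0.0297] along 77.31392362857825 toolY -0.06843671393553308
```

move_arm --targets "-1 1 0 0 0 0 0; -1 1.5 0 0 0 0 0; -1 1.3 0 0 0 0 0; -1 0.4 0 0 0 0 0; -1 0 0 0 0 0 0"

```text
clock: 18.3
eef_pos: [561.6, 23.0, 9.1]
tool_rot: [3.138, 0.0, 1.161]
force: [-0.3, -0.2, -1.1]
width: 14.9
gripper_force: 58.5
```

```bash
python3 k.py
```

```text
18.3 [561.5904  22.9516   9.0861] [3.1381 0.0005 1.1606] [-0.3334 -0.2402 -1.1088] [-0.0268  0.0185  0.0015] along 32.72146747366608 toolY 0.22402967998783652
```

move_arm --targets "-1 0.4 0 0 0 0 0; -1 0.4 0 0 0 0 0; -1 0.4 0 0 0 0 0; -1 0 0 0 0 0 0; -1 0 0 0 0 0 0"

```text
clock: 18.72
eef_pos: [565.8, 31.5, 9.3]
tool_rot: [3.138, 0.001, 1.157]
force: [0.3, 0.7, -1.2]
width: 15.0
gripper_force: 58.5
```

```bash
python3 k.py
```

```text
18.7167 [565.8298  31.4514   9.2537] [3.138  0.0015 1.157 ] [ 0.3148  0.7148 -1.2343] [0.0174 0.0062 0.0213] along 23.233732017327306 toolY -0.2247697362097636
```

move_arm --targets "-1 0.3 0 0 0 0 0; -1 0.3 0 0 0 0 0; -1 0.2 0 0 0 0 0; -1 0 0 0 0 0 0; -1 0 0 0 0 0 0"

```text
clock: 19.13
eef_pos: [569.2, 39.0, 9.2]
tool_rot: [3.138, 0.001, 1.157]
force: [-0.3, 0.4, -1.1]
width: 15.7
gripper_force: 58.5
```

```bash
python3 k.py
```

```text
19.1333 [569.1953  39.0353   9.2359] [3.1379 0.0012 1.1572] [-0.2903  0.4413 -1.0671] [-0.074  -0.0049 -0.0686] along 14.936598127253424 toolY -0.24360692560305175
```

move_arm --targets "-1 0.3 0 0 0 0 0; -1 0.3 0 0 0 0 0; -1 0.2 0 0 0 0 0; -1 0 0 0 0 0 0; -1 0 0 0 0 0 0"

```text
clock: 19.55
eef_pos: [572.5, 46.8, 9.2]
tool_rot: [3.138, 0.001, 1.157]
force: [0.8, -0.3, -1.2]
width: 15.3
gripper_force: 58.5
```

```bash
python3 k.py; python3 -c "
from h import *
q=grab('side');cv2.imwrite('pics/s8.png',cv2.resize(q['color'][150:270,220:360][...,::-1],None,fx=5,fy=5))"
```

```text
19.55 [572.4522  46.7796   9.1878] [3.1381 0.0008 1.1575] [ 0.7616 -0.3195 -1.2437] [ 0.0266  0.004  -0.0572] along 6.5365737852201224 toolY -0.09836192366123742
```

View pics/s8.png

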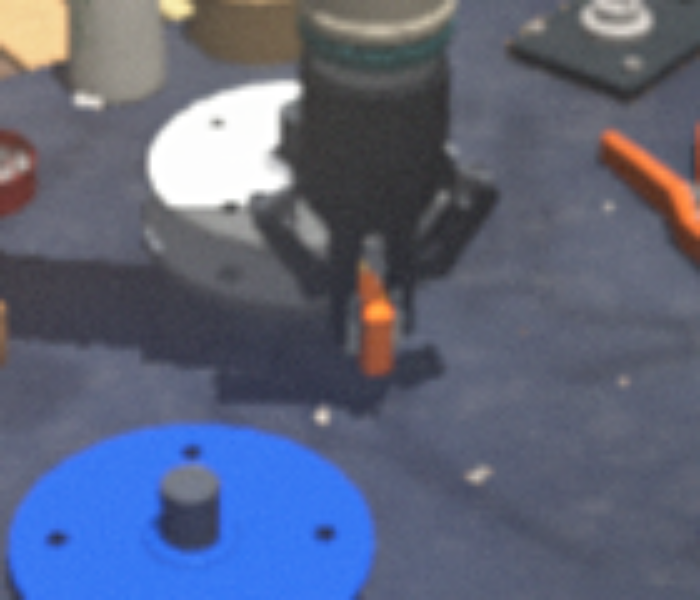

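The side crop shows the handle's rear face between (295,212) and (295,224), and the plate still level on the base. I'll check that against the expected height and position, and average the force.

```bash
python3 k.py; python3 -c "
from h import *
q=grab('side');s=read_state();u=np.array([np.cos(1.1575),np.sin(1.1575)]);T=s['eef_pos'][:2]
n=np.array([-u[1],u[0]])
for z in (33.3,73.3): print(proj(q,[[*(T-22*u),z],[*(T-22*u+8*n),z],[*(T-22*u-8*n),z]]))
H=hsv(q);yy,xx=np.mgrid[:420,:560]
m=(H[...,0]<18)&(H[...,1]>130)&(H[...,2]>90)&(np.hypot(xx-295,yy-215)<16);print(xx[m].min(),xx[m].max(),yy[m].min(),yy[m].max(),[(y,H[y,295].tolist()) for y in range(200,228)])
m,c,st=comp((H[...,2]>180)&(H[...,1]<60),(258,182),100);print(st)
"
```

```text
19.6 [572.4325  46.7674   9.2042] [3.1381 0.0008 1.1575] [ 0.3257  0.7546 -0.2943] [ 0.0814 -0.0321  0.0341] along 6.555749529679497 toolY -0.08524574548299668
[[295.86270088 224.73250258]
 [292.90440368 225.11082356]
 [298.81515229 224.35495925]]
[[296.17400868 212.37598081]
 [293.16155811 212.74869889]
 [299.18040674 212.0040127 ]]
292 298 205 224 [(200, [109, 20, 101]), (201, [114, 26, 100]), (202, [109, 28, 102]), (203, [110, 15, 104]), (204, [176, 33, 107]), (205, [5, 86, 139]), (206, [8, 119, 157]), (207, [9, 154, 164]), (208, [9, 165, 167]), (209, [11, 170, 181]), (210, [12, 192, 235]), (211, [16, 187, 255]), (212, [17, 183, 255]), (213, [13, 188, 255]), (214, [10, 187, 200]), (215, [8, 166, 158]), (216, [9, 167, 159]), (217, [9, 161, 160]), (218, [8, 164, 160]), (219, [9, 158, 158]), (220, [9, 162, 157]), (221, [8, 158, 158]), (222, [8, 152, 158]), (223, [7, 161, 155]), (224, [5, 133, 132]), (225, [161, 56, 77]), (226, [109, 83, 77]), (227, [113, 75, 78])]
[250 166  30  26 544]
```

move_arm --targets "-1 0.2 0 0 0 0 0; -1 0.2 0 0 0 0 0; -1 0.2 0 0 0 0 0"

```text
clock: 19.9
eef_pos: [574.5, 51.3, 9.2]
tool_rot: [3.138, 0.002, 1.157]
force: [-0.1, -0.8, -1.7]
width: 15.3
gripper_force: 58.5
```

move_arm --targets "-1 0.1 0 0 0 0 0; -1 0 0 0 0 0 0; -1 0 0 0 0 0 0; -1 0 0 0 0 0 0"

```text
clock: 20.23
eef_pos: [575.2, 52.8, 9.2]
tool_rot: [3.138, 0.001, 1.157]
force: [-0.2, 0.9, -0.3]
width: 15.0
gripper_force: 58.5
```

```bash
python3 k.py; python3 -c "
from h import *
F=[];P=[]
for i in range(12):
    q=grab('side');s=read_state();F.append(s['force']);P.append(s['eef_pos'])
print(np.mean(F,0),np.std(F,0),np.mean(P,0),np.array([575,52.8])-np.mean(P,0)[:2])
H=hsv(q);yy,xx=np.mgrid[:420,:560]
u=np.array([np.cos(1.1575),np.sin(1.1575)]);T=np.mean(P,0)[:2]
print(proj(q,[[*(T-22*u),33.3],[*(T-22*u),73.3]]),[(y,H[y,296].tolist()) for y in (207,208,209,210,211,212,213,220,221,222,223)])
m,c,st=comp((H[...,2]>180)&(H[...,1]<60),(258,182),100);print(st)
"
```

```text
20.2333 [575.1523  52.7813   9.2159] [3.1381 0.0011 1.1571] [-0.1656  0.8766 -0.3219] [-0.0683  0.0115 -0.0546] along -0.04434426182926823 toolY -0.14692901457694205
[ 0.05045382 -0.05522316 -0.73450124] [0.43089909 0.61214766 0.56697812] [575.15580482  52.75802404   9.23189062] [-0.15580482  0.04197596]
[[295.30920814 223.2685397 ]
 [295.60919481 210.93581347]] [(207, [8, 138, 124]), (208, [12, 187, 206]), (209, [17, 188, 255]), (210, [16, 187, 255]), (211, [14, 188, 255]), (212, [10, 189, 228]), (213, [9, 162, 173]), (220, [8, 156, 154]), (221, [8, 162, 151]), (222, [6, 141, 137]), (223, [0, 59, 90])]
[250 166  30  25 508]
```

The position matches in both frames to about 1 mm. A short back-and-forth of 4 mm will confirm the drag.

move_arm --targets "-1 -0.1 0 0 0 0 0"

```text
clock: 20.92
eef_pos: [575.0, 52.3, 9.2]
tool_rot: [3.138, 0.001, 1.157]
force: [0.6, 2.1, -0.7]
width: 15.2
gripper_force: 58.5
```

move_arm --targets "-1 -0.1 0 0 0 0 0"

```text
clock: 21.0
eef_pos: [574.5, 51.3, 9.2]
tool_rot: [3.138, 0.001, 1.157]
force: [1.2, 1.9, -1.3]
width: 15.2
gripper_force: 58.5
```

move_arm --targets "-1 -0.1 0 0 0 0 0"

```text
clock: 21.08
eef_pos: [574.0, 50.2, 9.2]
tool_rot: [3.138, 0.001, 1.157]
force: [-0.0, 1.2, -1.3]
width: 15.4
gripper_force: 58.5
```

move_arm --targets "-1 -0.1 0 0 0 0 0"

```text
clock: 21.17
eef_pos: [573.5, 49.1, 9.2]
tool_rot: [3.138, 0.001, 1.157]
force: [1.7, 1.3, -0.2]
width: 15.0
gripper_force: 58.5
```

move_arm --targets "-1 0.1 0 0 0 0 0"

```text
clock: 21.25
eef_pos: [573.4, 49.0, 9.2]
tool_rot: [3.138, 0.002, 1.156]
force: [-0.7, -1.7, -0.5]
width: 15.1
gripper_force: 58.5
```

move_arm --targets "-1 0.1 0 0 0 0 0"

```text
clock: 21.33
eef_pos: [573.6, 49.4, 9.1]
tool_rot: [3.138, 0.003, 1.156]
force: [-0.3, -1.5, -0.5]
width: 15.3
gripper_force: 58.5
```

move_arm --targets "-1 0.1 0 0 0 0 0"

```text
clock: 21.42
eef_pos: [574.1, 50.5, 9.1]
tool_rot: [3.138, 0.003, 1.156]
force: [-0.8, -1.6, -0.7]
width: 15.6
gripper_force: 58.5
```

move_arm --targets "-1 0.1 0 0 0 0 0"

```text
clock: 21.5
eef_pos: [574.8, 51.7, 9.1]
tool_rot: [3.138, 0.002, 1.156]
force: [-0.1, -1.3, -1.4]
width: 15.1
gripper_force: 58.5
```

move_arm --targets "-1 0 0 0 0 0 0; -1 0 0 0 0 0 0; -1 0 0 0 0 0 0"

```text
clock: 21.75
eef_pos: [575.0, 52.3, 9.2]
tool_rot: [3.138, 0.002, 1.157]
force: [0.3, -1.7, -0.4]
width: 15.2
gripper_force: 58.5
```

```bash
python3 k.py
```

```text
21.75 [575.0178  52.2877   9.1616] [3.138  0.0018 1.1569] [ 0.2949 -1.737  -0.358 ] [-0.3683  0.152   0.0249] along 0.4615775315977353 toolY -0.22306434177620182
```

Drag is clear: ±1.7 N, opposing the motion both ways. I'll push in the last 0.7 mm and then hand in.

move_arm --targets "-1 0.07 0 0 0 0 0; -1 0 0 0 0 0 0; -1 0 0 0 0 0 0; -1 0 0 0 0 0 0; -1 0 0 0 0 0 0"

```text
clock: 22.17
eef_pos: [575.4, 53.2, 9.2]
tool_rot: [3.138, 0.001, 1.157]
force: [-0.4, -0.8, -0.1]
width: 14.8
gripper_force: 58.5
```

```bash
python3 k.py; python3 -c "
from h import *
t=grab('top');H=hsv(t);m,c,st=comp((H[...,2]>180)&(H[...,1]<60),proj(t,[[641,205,48]])[0],300);print(st)
print(order.finish_job())"
```

```text
22.1667 [575.3815  53.1813   9.2178] [3.138  0.0014 1.157 ] [-0.4381 -0.8201 -0.0986] [-0.3137  0.1155 -0.017 ] along -0.502862103371507 toolY -0.19521374655901055
[ 204  145   54   35 1052]
the job is handed in; nothing more can be done
None
```

I handed the job in at about 22 s: the plate is seated and released, and the feeler is held under it, dragging at about 1.7 N. The red line should be within about 1 mm of the plate's edge by calculation; the arm hid it from both cameras, so I couldn't check it by eye.

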